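# Pack down the bench feeder for cleaning

## Robot

A 6-joint arm with a two-finger parallel gripper is mounted at the origin on a cart in front of the work surface, level with it; the furniture and walls round the work are solid. World frame = base frame: x ahead of the robot, y to its left, z up, the work surface at z = 0. Lengths are in m, angles in rad, forces in N, time in s.
With the tool pointing down it reaches from about 0.375 to 0.925 m from the base axis. Payload 5.7 kg.
Tool frame: the origin (TCP) lies between the finger pads; the fingertips stand bot.tips_ahead ahead of it and the grasp point (between the pads) lies 3 mm ahead of it (bot.tips_ahead is the distance from the TCP to the fingertips, in m); y points along the fingers, z is the direction in which the jaws open and shut, and the axes are right-handed (so a half turn about y gives the same grasp; the last joint's range is limited). The gripper opens to 85 mm and grips with 20 to 120 N. Pads are 22 mm wide; open, the fingers measure 114 mm over their backs; the gripper's body (76 mm by 85 mm) begins 54 mm behind the grasp point. The pads swing forward as they close: fully open they stand 13 mm farther back than shut.
Start: joints at [1.189, 0.359, 1.51, -0, 1.272, -0.115], TCP at [0.158, 0.579, 0.253] pointing down, gripper open.
Joint ranges: [-2.97, 2.97], [-1.01, 2.36], [0.21, 2.38], [-0.96, 4.11], [0.2, 2.71], [-2.98, 2.98]. Speed limits (rad/s): [2.39, 2.39, 3.14, 3.14, 3.14, 3.14].

## Interface

Orientations are given as a rotation vector (axis times angle).
In Python, from workcell import bot gives the robot as it stands. Calls block until the motion is done:
- bot.move_ptp(position, orientation): joint-space move of the TCP to a pose.
- bot.move_l(position, frame=None, vel=0.15, contact_N=None): straight line of the TCP; frame=None keeps the orientation; vel is the mean speed in m/s. With contact_N (N) it stops when the force on the tool has changed by that much, and returns True; else False.
- bot.move_j(angles): joint-space move.
- bot.grip(opening, force=None): opening from 0.0 (shut) to 1.0 (fully open); force is the grip in N (None keeps the last); returns when the fingers have stopped.
- bot.sleep(seconds).
- bot.ik(position, orientation): joint angles nearest the present ones, or None.
- bot.grab_frame(name): name is "side" or "top" or "wrist"; returns the picture (480x640x3 uint8, blue, green, red); there is no depth.
- bot.camera_info(name): a dict with "mtx" (3x3 intrinsics, pixels), "dist_coeffs" ([k1, k2, p1, p2, k3] as OpenCV has them; the pictures are not rectified), "origin" and "rotation" of the camera in the world. Camera axes: x right, y down, z forward; pixel columns grow to the right and rows downward; lengths in m; the calibration is good to about 2 mm. A picture is of the moment at which its call begins: read the wrist's pose just before it. camera_info takes no time and is no camera call; for the wrist camera it gives the pose at the moment of the call.
A pose or a line that the arm cannot do raises bot.MotionError and nothing moves.
- bot.hand_in(): hands the job in, once; it reports no verdict.
Readings, each from a call of its own:
- bot.read_clock(): time.
- bot.read_q(): joint angles.
- bot.read_joint_velocities(): joint speeds.
- bot.read_effort(): joint torques, N m.
- bot.read_ee_pos(): TCP position.
- bot.read_tool_rot(): TCP orientation.
- bot.read_force(): force on the tool from outside, world axes, zero at the start.
- bot.read_moment(): the same for the moment, N m.
- bot.read_finger_gap(): opening from 0.0 (shut) to 1.0 (fully open).
Only numpy, scipy, OpenCV 4.12 (cv2) and the standard library are available. Lean on these libraries where they do the work, as an engineer would, in place of code of your own. Each camera call takes 0.05 s, during which the arm holds its last target.

## Task

Pack down the bench feeder for cleaning: first collapse its telescoping delivery tube fully home, the innermost tube before the middle one. Then draw the slide gate under the hopper out by its pull tab until it hits its end stop, and leave it there. Leave the two stoppered flasks, the glass dish and the flat round box standing near it where they are.

Things in the scene. Friction and masses are not known exactly. Their poses are not given: they have to be found in the camera images.
- feeder: empty bench powder feeder, fixed: base 120 x 160 mm, drive housing, horizontal barrel (diameter 60 mm, axis 75 mm above the worktop) and on top a round steel hopper 92 mm wide, rim 233 mm up. Origin on the worktop under the hopper's axis. Barrel and telescoping tubes point along its +y (barrel's end 100 mm from the origin), the slide gate is drawn along its -x, z is up.
- cap_face (a point): centre of the flat outer face of the closed end cap on the innermost tube (cap 42 mm in diameter, 16 mm long; tube 34 mm in diameter); y points outward along the tube. With both tubes home this point is 128 mm from the feeder's origin along its +y, 75 mm above the worktop.
- collar_face (a point): centre of the outer face of the collar on the end of the middle tube (collar 53 mm in diameter, 12 mm long; tube 46 mm in diameter); the inner tube comes out of it; y points outward along the tube.
- inner_tube (a joint): how far the inner tube is drawn out of the middle tube, m: 0 = fully home, cap against the middle tube's collar; 0.065 = fully out. Slides with about 2.5 N of friction and stays where it is left.
- mid_tube (a joint): how far the middle tube is drawn out of the barrel, m: 0 = fully home, collar against the barrel's end ring; 0.065 = fully out. Slides with about 8 N of friction, stiffer than the inner tube, and stays where it is left.
- pull_tab (a point): centre of the slide gate's upturned pull tab: upright steel plate 50 mm wide (feeder y), 8 mm thick (feeder x), rolled upper edge 9 mm thick; its top is 26 mm above this point, the flat gate blade (60 mm wide, running into the hopper's neck) 24 mm below. Gate pushed in: 120 mm from the hopper's axis, 145 mm above the worktop.
- gate (a joint): how far the slide gate is drawn out, m: 0 = pushed in (shut), 0.060 = against its end stop. Slides along the feeder's -x with about 4 N of friction and stays where it is left.
- iodine_flask_1: conical glass flask with a narrow neck and stopper, 91 mm across, 151 mm tall; stands on the worktop, to be left alone; origin under its centre
- iodine_flask_2: conical glass flask with a narrow neck and stopper, 91 mm across, 151 mm tall; stands on the worktop, to be left alone; origin under its centre
- petri_dish: flat round glass dish, 90 mm across, 14 mm tall; stands on the worktop, to be left alone; origin under its centre
- filter_box: flat round box, 73 mm across, 23 mm tall; stands on the worktop, to be left alone; origin under its centre

How it is judged:
On the way, in this order (a step that is already met when the one before it is completed fails the run):
1. the inner tube is home in the middle tube while the middle tube is still out of the barrel (value of joint inner_tube below 0.003 m and value of joint mid_tube above 0.015 m), for 0.05 s.
2. both tubes are home, the gate not yet drawn out (value of joint each of inner_tube, mid_tube below 0.003 m and value of joint gate below 0.03 m), for 0.2 s.
3. the gate is drawn out to its end stop (value of joint gate above 0.056 m), for 0.2 s.
At the end, for the whole second after the job is handed in: Inner and middle tube both within 3 mm of fully home, the gate drawn out to within 4 mm of its 60 mm end stop, all at rest (value of joint each of inner_tube, mid_tube below 0.003 m and value of joint gate above 0.056 m and velocity of joint inner_tube between -0.005 and 0.005 m/s and velocity of joint mid_tube between -0.005 and 0.005 m/s and velocity of joint gate between -0.005 and 0.005 m/s); the robot touches nothing.
It fails at once if one of the flasks, the dish or the round box is pushed more than 20 mm from its place or tipped over (distance of any of iodine_flask_1, iodine_flask_2, petri_dish, filter_box from where it was at the start of the episode above 0.02 m or angle between any of iodine_flask_1, iodine_flask_2, petri_dish, filter_box's own z axis and vertical above 0.5 rad).
It also fails if it takes over 45 s, if anything falls off the work surface, if the arm or the gripper's body presses on something with over 40 N, if the wrist force passes 120 N, or if a joint passes its speed limit or range.

## Working session

There is one attempt and no reset: what is moved stays moved. The work goes in short steps, each a Python script; the robot and the scene stay as the last script left them, time stands still between calls to the robot, and variables do not carry over. Pictures are saved under pics/ and viewed, and the job is handed in when it is done.

```bash
mkdir -p pics; ls
python3 - <<'E'
from workcell import bot
import cv2
for n in("side","top","wrist"):
    cv2.imwrite(f"pics/{n}0.png",bot.grab_frame(n)); c=bot.camera_info(n); print(n,c)
print(bot.read_clock(),bot.tips_ahead,bot.read_tool_rot(),bot.read_ee_pos())
E
```

```text
pics
side {'mtx': array([[447.50543027,   0.        , 321.76859482],
       [  0.        , 447.50543027, 249.49172833],
       [  0.        ,   0.        ,   1.        ]]), 'dist_coeffs': array([-0.0911491,  0.       ,  0.       ,  0.       ,  0.       ]), 'origin': array([0.59191659, 0.82630777, 0.50387966]), 'rotation': array([-0.03274858, -2.67104731,  1.63740991])}
top {'mtx': array([[487.17528058,   0.        , 314.3322895 ],
       [  0.        , 487.17528058, 238.36505092],
       [  0.        ,   0.        ,   1.        ]]), 'dist_coeffs': array([-0.08394656,  0.        ,  0.        ,  0.        ,  0.        ]), 'origin': array([0.42390949, 0.07305489, 1.05428318]), 'rotation': array([-2.11779496,  2.15641813, -0.16071955])}
wrist {'mtx': array([[359.37789506,   0.        , 322.88943183],
       [  0.        , 359.37789506, 240.38928947],
       [  0.        ,   0.        ,   1.        ]]), 'dist_coeffs': array([-0.06856548,  0.        ,  0.        ,  0.        ,  0.        ]), 'origin': array([0.08629023, 0.59782406, 0.37260387]), 'rotation': array([2.29898911, 1.75849265, 0.26192954])}
0.15 0.022 [-1.56202291  0.20974461 -0.209198  ] [0.15800313 0.57830789 0.25264451]
```

View pics/side0.png

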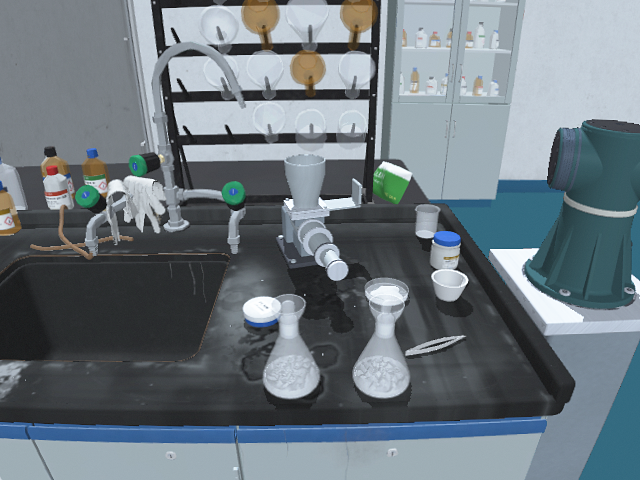

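View pics/top0.png

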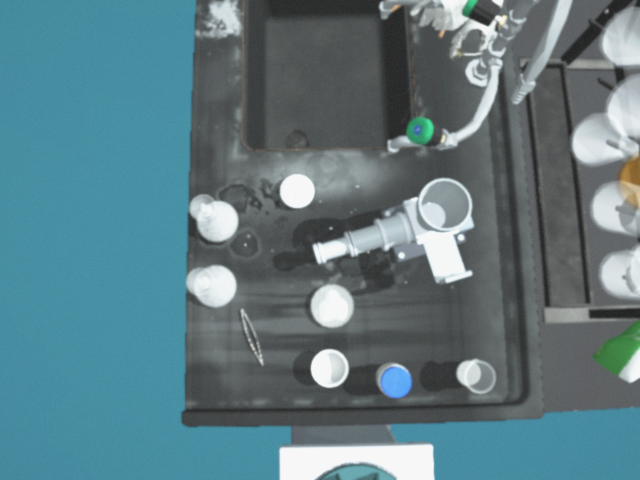

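View pics/wrist0.png

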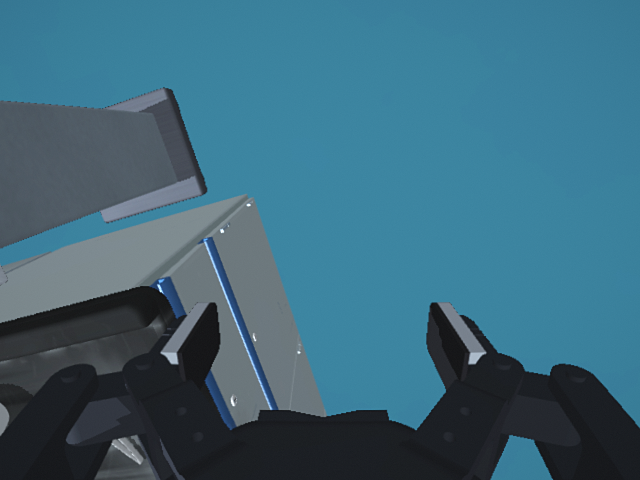

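Run:
```python
import cv2
a=cv2.imread("pics/top0.png")[160:320,290:490]; cv2.imwrite("pics/top0c.png",cv2.resize(a,None,fx=4,fy=3.75 and 4,interpolation=cv2.INTER_CUBIC)[:600])
a=cv2.imread("pics/side0.png")[145:295,260:420]; cv2.imwrite("pics/side0c.png",cv2.resize(a,None,fx=4,fy=4,interpolation=cv2.INTER_CUBIC))
```

```text
(no output)
```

View pics/top0c.png

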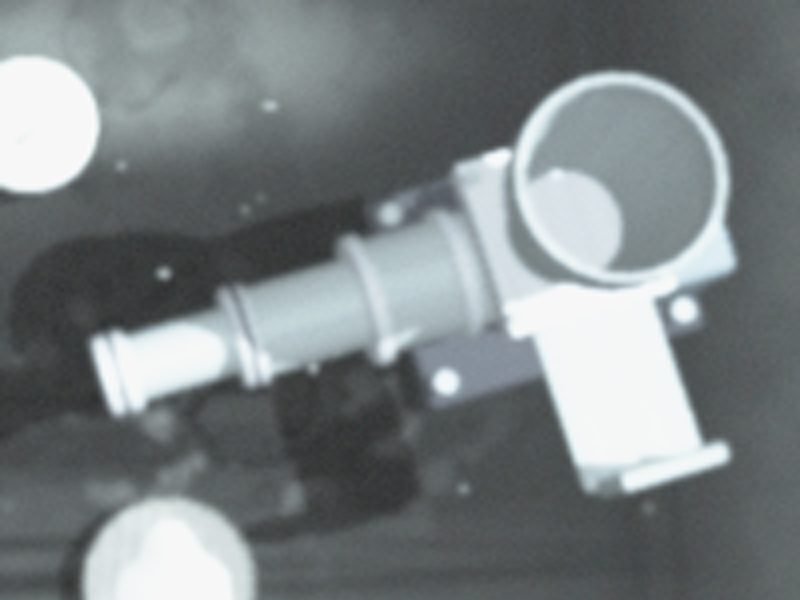

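View pics/side0c.png

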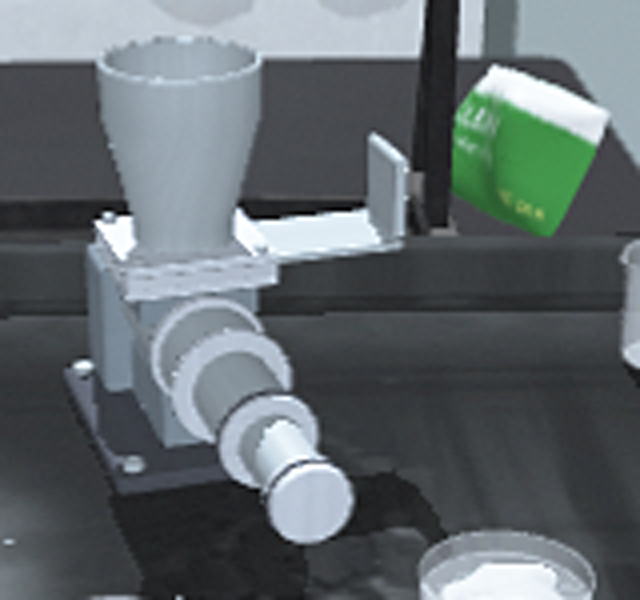

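```bash
cat > h.py <<'E'
from workcell import bot
import numpy as np, cv2
from scipy.spatial.transform import Rotation as R
def ray(cam,uv):
    c=bot.camera_info(cam) if isinstance(cam,str) else cam
    p=cv2.undistortPoints(np.array([[uv]],float),c["mtx"],c["dist_coeffs"])[0,0]
    return np.array(c["origin"]),R.from_rotvec(c["rotation"]).apply([p[0],p[1],1.])
def atz(cam,uv,z):
    o,d=ray(cam,uv); return o+d*(z-o[2])/d[2]
def tri(*obs):
    A=np.zeros((3,3));b=np.zeros(3);rs=[ray(*x) for x in obs]
    for o,d in rs:
        d=d/np.linalg.norm(d);P=np.eye(3)-np.outer(d,d);A+=P;b+=P@o
    p=np.linalg.solve(A,b)
    return p,[np.linalg.norm(np.cross(p-o,d/np.linalg.norm(d))) for o,d in rs]
def proj(cam,p):
    c=bot.camera_info(cam); Rm=R.from_rotvec(c["rotation"]).as_matrix().T
    return cv2.projectPoints(np.array([p],float).reshape(-1,3),cv2.Rodrigues(Rm)[0],-Rm@c["origin"],c["mtx"],c["dist_coeffs"])[0][:,0]
E
python3 - <<'E'
from h import *
t=lambda x,y:(x/4+290,y/4+160)
s=lambda x,y:(x/4+260,y/4+145)
H=atz("top",t(621,177),.233);print("hopper",H, tri(("top",t(621,177)),("side",s(181,60))))
cap=atz("top",t(107,377),.075);print("cap",cap,tri(("top",t(107,377)),("side",s(311,502))))
col=atz("top",t(234,337),.075);ring=atz("top",t(359,300),.075);print("col",col,"ring",ring)
e1,e2=atz("top",t(625,485),.171),atz("top",t(728,452),.171);print("tab",e1,e2,np.linalg.norm(e1-e2),(e1+e2)/2)
d=cap-H;d[2]=0;L=np.linalg.norm(d);print("len",L,"yaw",np.degrees(np.arctan2(-d[0],d[1])))
e=e2-e1;print("yaw tab",np.degrees(np.arctan2(e[0],-e[1])),np.linalg.norm((cap-col)),np.linalg.norm((col-ring)),np.linalg.norm((ring-H)[:2]))
for n,uv in dict(f1=(214,290),f2=(217,222),box=(297,191),dish=(332,306)).items(): print(n,atz("top",uv,.02))
E
```

```text
hopper [ 0.60900914 -0.15093254  0.233     ] (array([ 0.60877272, -0.15146313,  0.23075622]), [np.float64(0.0007248849814569529), np.float64(0.0007248849814569436)])
cap [0.54565053 0.07347466 0.075     ] (array([0.54577631, 0.07346916, 0.07434556]), [np.float64(4.446182155492242e-05), np.float64(4.446182155492557e-05)])
col [0.56490264 0.00863106 0.075     ] ring [ 0.58274788 -0.05563572  0.075     ]
tab [ 0.47972131 -0.16121142  0.171     ] [ 0.49370916 -0.20966184  0.171     ] 0.05042918765337442 [ 0.48671523 -0.18543663  0.171     ]
len 0.23317997629165027 yaw 15.766373902733784
yaw tab 16.103669053936336 0.06764122654193679 0.06669835999895346 0.09884906540164914
f1 [0.4797971  0.29336425 0.02      ]
f2 [0.62688524 0.28877703 0.02      ]
box [0.69244145 0.11410618 0.02      ]
dish [0.4420795  0.04337937 0.02      ]
```

```bash
cat >> h.py <<'E'
yaw=np.radians(15.9); O=np.array([.609,-.151,0]); X=np.array([np.cos(yaw),np.sin(yaw),0]);Y=np.array([-np.sin(yaw),np.cos(yaw),0])
def W(x,y,z): return O+x*X+y*Y+[0,0,z]
def ori(s): # jaw z = s*X, y down
    y=np.array([0,0,-1.]);z=s*X;return R.from_matrix(np.c_[np.cross(y,z),y,z]).as_rotvec()
E
python3 - <<'E'
from h import *
T=R.from_rotvec(bot.read_tool_rot());c=bot.camera_info("wrist")
print("cam in tool",T.inv().apply(c["origin"]-bot.read_ee_pos()))
for s in(1,-1):
    print(s,R.from_rotvec(ori(s)).as_matrix()[:,0]@Y)
    for p in(W(0,.28,.30),W(0,.28,.09),W(0,.14,.09),W(-.12,0,.25),W(-.12,0,.157),W(-.19,0,.157)):
        q=bot.ik(p,ori(s));print(p.round(3),None if q is None else np.round(q,2))
E
```

```text
cam in tool [-0.0743401  -0.11994729 -0.0002519 ]
1 -1.0000000000000002
[0.532 0.118 0.3  ] [ 0.09  0.24  1.56  0.    1.34 -0.19]
[0.532 0.118 0.09 ] [ 0.09  0.48  1.79  0.    0.86 -0.19]
[ 0.571 -0.016  0.09 ] [-0.15  0.51  1.74  0.    0.89 -0.43]
[ 0.494 -0.184  0.25 ] [-0.49  0.26  1.67  0.    1.21 -0.77]
[ 0.494 -0.184  0.157] [-0.49  0.37  1.78  0.    1.   -0.77]
[ 0.426 -0.203  0.157] [-0.59  0.3   1.89  0.    0.95 -0.87]
-1 0.9999999999999999
[0.532 0.118 0.3  ] [ 0.09  0.24  1.56 -0.    1.34  2.96]
[0.532 0.118 0.09 ] [ 0.09  0.48  1.79 -0.    0.86  2.96]
[ 0.571 -0.016  0.09 ] [-0.15  0.51  1.74 -0.    0.89  2.71]
[ 0.494 -0.184  0.25 ] [-0.49  0.26  1.67 -0.    1.21  2.38]
[ 0.494 -0.184  0.157] [-0.49  0.37  1.78 -0.    1.    2.38]
[ 0.426 -0.203  0.157] [-0.59  0.3   1.89 -0.    0.95  2.27]
```

Run:
```python
from h import *
p=np.array(bot.read_ee_pos());bot.move_l(list(p[:2])+[.30])
bot.move_ptp(W(0,.285,.28),ori(1))
bot.grip(0.0,force=40)
bot.move_l(W(0,.285,.085),vel=.2)
print(bot.read_ee_pos(),bot.read_force(),bot.read_finger_gap(),bot.read_clock())
for n in("side","top","wrist"): cv2.imwrite(f"pics/{n}1.png",bot.grab_frame(n))
a=cv2.imread("pics/top1.png")[160:320,240:440]; b=cv2.imread("pics/side1.png")[145:305,260:460]
cv2.imwrite("pics/c1.png",np.hstack([cv2.resize(a,(400,320)),cv2.resize(b,(400,320))]))
```

```text
[0.53171344 0.12318925 0.0858047 ] [0.64963884 0.78553088 1.14674102] 8.083909087218923e-05 4.6167
```

View pics/c1.png

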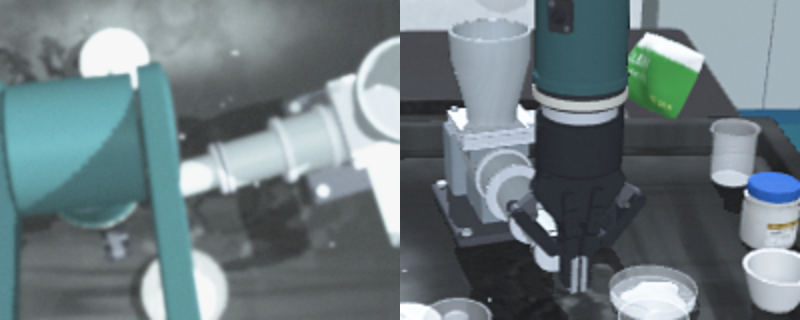

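View pics/wrist1.png

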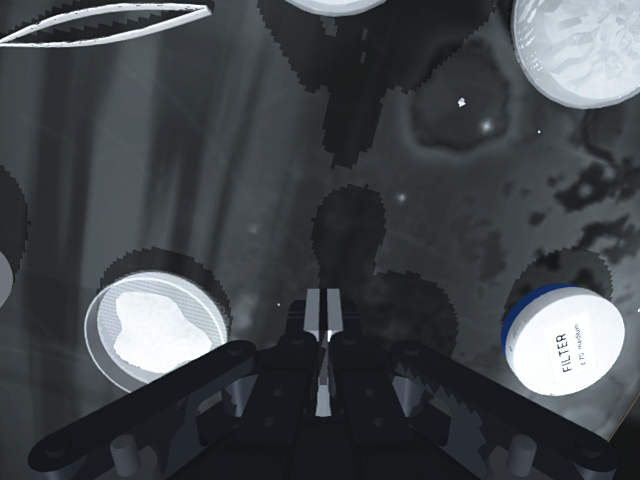

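Run:
```python
from h import *
def st(m): 
    d=np.array(bot.read_ee_pos())-O; print(m,"xyz_f",(d@X).round(4),(d@Y).round(4),d[2].round(4),"F",(np.array(bot.read_force())@Y).round(2),np.round(bot.read_force(),2),bot.read_clock())
bot.move_l(W(0,.255,.085),vel=.15); st("near")
f0=bot.move_l(W(0,.21,.085),vel=.05); st("mid-inner")
r=bot.move_l(W(0,.17,.085),vel=.04,contact_N=3.5); st(("inner home?",r))
for n in("side","top"): cv2.imwrite(f"pics/{n}2.png",bot.grab_frame(n))
a=cv2.imread("pics/top2.png")[160:320,280:480]; b=cv2.imread("pics/side2.png")[145:305,260:460]
cv2.imwrite("pics/c2.png",np.hstack([cv2.resize(a,(400,320)),cv2.resize(b,(400,320))]))
```

```text
near xyz_f 0.0003 0.2545 0.0855 F 0.64 [0.03 0.67 0.05] 5.1167
mid-inner xyz_f 0.0004 0.2096 0.085 F 0.04 [ 0.04  0.06 -0.38] 6.1667
('inner home?', True) xyz_f -0.0001 0.1949 0.0847 F -0.3 [-0.79 -0.54 -0.27] 6.7
```

View pics/c2.png

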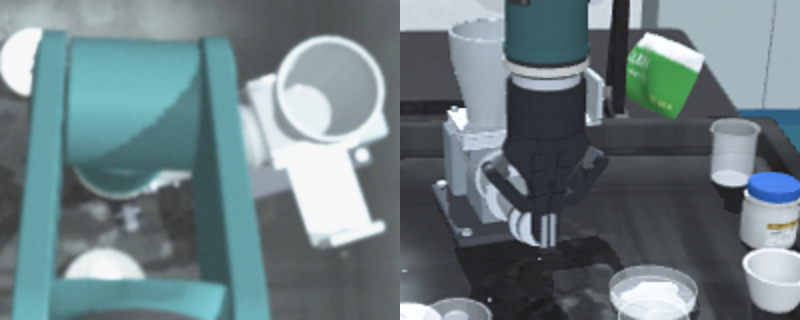

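Run:
```python
from h import *
def st(m): 
    d=np.array(bot.read_ee_pos())-O; print(m,"xyz_f",(d@X).round(4),(d@Y).round(4),d[2].round(4),"F",(np.array(bot.read_force())@Y).round(2),np.round(bot.read_force(),2),bot.read_clock())
r=bot.move_l(W(0,.188,.085),vel=.04,contact_N=5.5); st(("check",r))
r=bot.move_l(W(0,.16,.085),vel=.05,contact_N=30); st(("mid way",r))
r=bot.move_l(W(0,.12,.085),vel=.04,contact_N=22); st(("home",r))
bot.sleep(.3); st("rest")
```

```text
('check', True) xyz_f -0.0012 0.1927 0.0841 F -0.41 [ 0.09 -0.4   1.21] 7.0083
('mid way', False) xyz_f -0.0018 0.1618 0.0839 F 4.84 [-2.25  4.39 -3.39] 7.825
('home', True) xyz_f -0.0021 0.1403 0.0836 F 4.53 [0.27 4.79 3.12] 8.4917
rest xyz_f -0.0021 0.1403 0.0836 F 5.22 [0.96 5.7  3.59] 8.7917
```

Run:
```python
from h import *
def st(m): 
    d=np.array(bot.read_ee_pos())-O; print(m,"xyz_f",(d@X).round(4),(d@Y).round(4),d[2].round(4),"F",np.round(bot.read_force(),2),bot.read_clock())
r=bot.move_l(W(0,.12,.085),vel=.04,contact_N=25); st(("press",r))
bot.move_l(W(0,.17,.085),vel=.15)
bot.move_l(W(0,.17,.27),vel=.25)
bot.move_ptp(W(-.122,0,.29),ori(1)); bot.grip(.6,force=40); st("over tab")
for n in("side","top","wrist"): cv2.imwrite(f"pics/{n}3.png",bot.grab_frame(n))
a=cv2.imread("pics/wrist3.png"); b=cv2.imread("pics/side3.png")[145:305,240:400]
cv2.imwrite("pics/c3.png",np.hstack([cv2.resize(a,(400,300)),cv2.resize(b,(400,400))[:300]]))
cv2.imwrite("pics/c3s.png",cv2.resize(b,(600,600),interpolation=cv2.INTER_CUBIC))
print(proj("side",W(0,.128,.075)),proj("side",W(0,.134,.075)))
```

```text
('press', True) xyz_f -0.0022 0.1404 0.0835 F [0.28 4.71 4.32] 9.075
over tab xyz_f -0.1218 0.0002 0.29 F [ 0.87 -0.88 -0.28] 11.7083
[[322.04571485 246.92462584]] [[322.88097337 248.13218059]]
```

View pics/c3s.png

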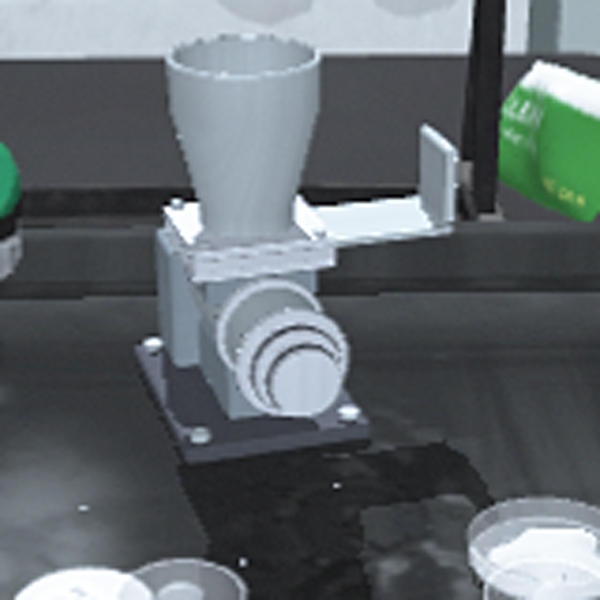

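View pics/wrist3.png

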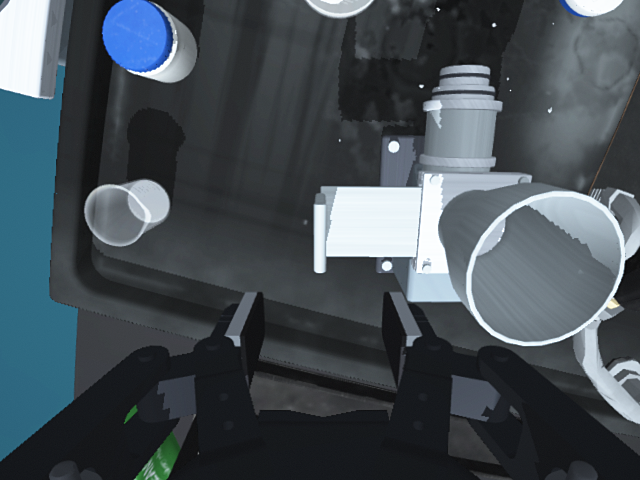

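Run:
```python
from h import *
for uv in((320,194),(320,271),(314,233),(326,233)):
    d=atz("wrist",uv,.171)-O; print(uv,d@X,d@Y)
```

```text
(320, 194) -0.12371435689048556 0.03388473109175487
(320, 271) -0.12373833308500848 -0.021424559899025808
(314, 233) -0.1278693713117517 0.006747936153728916
(326, 233) -0.11957976073377029 0.006760405515278884
```

Run:
```python
from h import *
def st(m): 
    d=np.array(bot.read_ee_pos())-O; print(m,"xyz_f",(d@X).round(4),(d@Y).round(4),d[2].round(4),"F",np.round(bot.read_force(),2),bot.read_finger_gap(),bot.read_clock())
x=-.1237
bot.move_l(W(x,.002,.2),vel=.2)
r=bot.move_l(W(x,.002,.157),vel=.1,contact_N=10); st(("down",r))
bot.grip(0.0,force=40); st("gripped")
r=bot.move_l(W(x-.025,.002,.157),vel=.06,contact_N=30); st(("half",r))
r=bot.move_l(W(x-.068,.002,.157),vel=.04,contact_N=15); st(("stop",r))
bot.sleep(.25)
for n in("side","wrist"): cv2.imwrite(f"pics/{n}4.png",bot.grab_frame(n))
```

```text
('down', False) xyz_f -0.1233 0.0016 0.1577 F [-0.04 -0.23  0.78] 0.5995545741891328 13.0417
gripped xyz_f -0.1235 0.0017 0.1575 F [-1.43  0.16  4.85] 0.09378753719603256 13.5083
('half', False) xyz_f -0.1488 0.0018 0.1575 F [0.2  1.32 7.2 ] 0.08896734463873411 14.075
('stop', True) xyz_f -0.1788 0.0019 0.1576 F [1.83 2.73 2.07] 0.09244186731685314 14.8583
```

View pics/wrist4.png

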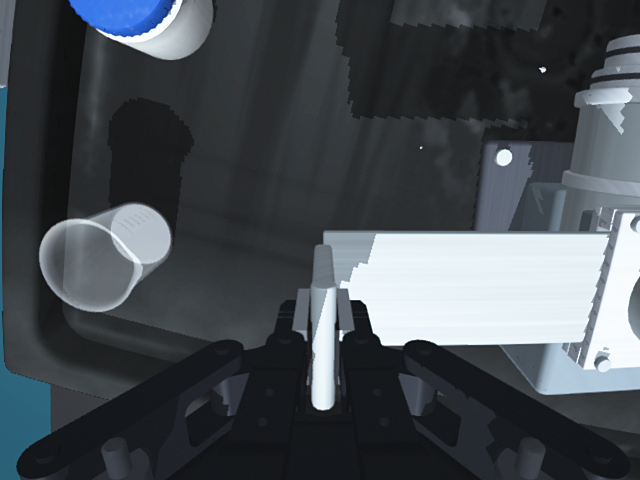

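Run:
```python
from h import *
def st(m): 
    d=np.array(bot.read_ee_pos())-O; print(m,"xyz_f",(d@X).round(4),(d@Y).round(4),d[2].round(4),"F",np.round(bot.read_force(),2),bot.read_finger_gap(),bot.read_clock())
r=bot.move_l(W(-.196,.002,.157),vel=.03,contact_N=22); st(("again",r))
r=bot.move_l(W(-.196,.002,.157),vel=.03,contact_N=28); st(("again",r))
bot.sleep(.25); st("rest")
bot.grip(.5); st("open")
for n in("wrist",): cv2.imwrite(f"pics/{n}5.png",bot.grab_frame(n))
```

```text
('again', True) xyz_f -0.1788 0.0019 0.1576 F [2.23 2.08 1.56] 0.08981183318262057 15.5
('again', True) xyz_f -0.1788 0.0019 0.1576 F [4.03 2.44 1.35] 0.08632555139648605 15.8167
rest xyz_f -0.1788 0.0019 0.1576 F [2.18 1.41 1.65] 0.09127634313103346 16.0667
open xyz_f -0.179 0.002 0.1576 F [-0.26  0.74 -0.59] 0.5022481195022986 16.5
```

View pics/wrist5.png

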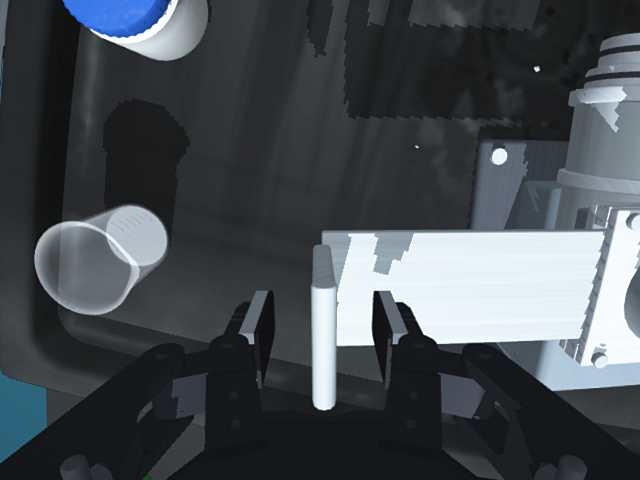

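Run:
```python
from h import *
bot.move_l(W(-.179,.002,.30),vel=.15)
cv2.imwrite("pics/side6.png",bot.grab_frame("side"));cv2.imwrite("pics/top6.png",bot.grab_frame("top"));cv2.imwrite("pics/wrist6.png",bot.grab_frame("wrist"))
for uv in((320,233),): print(atz("wrist",uv,.171)-O)
c=cv2.imread("pics/side6.png")[145:405,240:440];cv2.imwrite("pics/c6.png",cv2.resize(c,(460,598)))
print(bot.read_clock(), proj("side",[W(-.18,.025,.171),W(-.18,-.025,.171),W(0,.128,.075)]))
```

```text
[-0.17368857 -0.04235411  0.171     ]
17.8 [[382.1294656  181.26558943]
 [373.73274069 175.08361665]
 [322.04571485 246.92462584]]
```

View pics/c6.png

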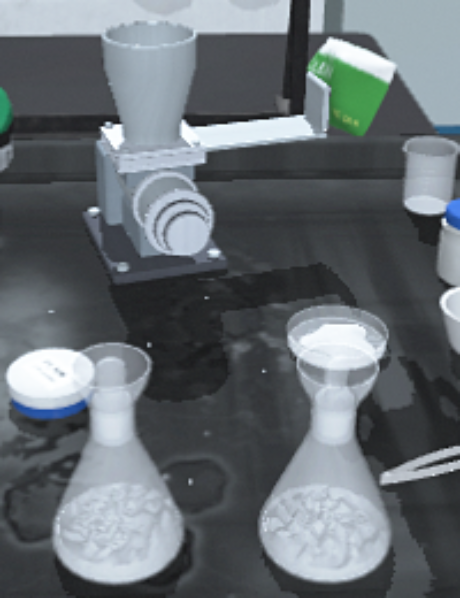

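View pics/wrist6.png

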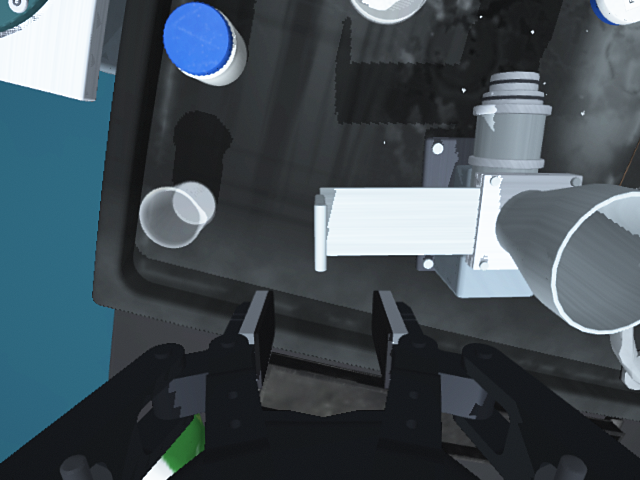

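Run:
```python
from workcell import bot
bot.hand_in(); print(bot.read_clock())
```

```text
the job is handed in; nothing more can be done
the job is handed in; nothing more can be done
```

The feeder is packed down and the job is handed in. The clock read 17.8 s shortly before hand-in, against the 45 s limit. The hand-in itself reports no verdict.

- **Tubes:** I pushed the end cap with closed fingers. The inner tube went home first, meeting the middle tube's resistance at about the predicted position. The middle tube then went in, and stopped at the same spot when I pressed again at 25 N. In the side picture the cap face was within half a pixel of its fully home position.
- **Gate:** I gripped the pull tab and drew the gate until it stopped. It did not move in two further pulls of 22 N and 28 N. I then let go and lifted the gripper clear. In the side picture the tab was about 180 mm from the hopper's axis, which puts the gate at its 60 mm end stop.
- **Unexplained reading:** I measured only about 55 mm of gate travel, because the tab already appeared to be about 3–4 mm out at the start. That could be a real offset or calibration error of a few millimetres. The end position rests on the hard stop and the pictures.
- **Flasks, dish and box:** they look upright and undisturbed in the last side picture. I did not re-measure their positions.

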